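# Check a culture tub over the light pad and put it away in the drawer

## Robot

A 7-joint arm with a two-finger parallel gripper is mounted at the origin on the work surface. World frame = base frame: x ahead of the robot, y to its left, z up, the work surface at z = 0. Lengths are in m, angles in rad, forces in N, time in s.
With the tool pointing down it reaches from about 0.35 to 0.9 m from the base axis. Payload 7.2 kg.
Tool frame: the origin (TCP) lies between the finger pads; the fingertips stand 8 mm ahead of it and the grasp point (between the pads) lies 11 mm behind it (bot.nose_length is the distance from the TCP to the fingertips, in m); z points along the fingers, y is the line along which they close (so a half turn about z gives the same grasp; the last joint's range is limited). The gripper opens to 85 mm and grips with 20 to 120 N. Pads are 22 mm wide; open, the fingers measure 114 mm over their backs; the gripper's body (76 mm by 85 mm) begins 54 mm behind the grasp point. The pads swing forward as they close: fully open they stand 13 mm farther back than shut.
Start: joints at [-1.324, 0.411, -0.013, 1.596, 0.006, 1.134, -0.082], TCP at [0.194, 0.594, 0.239] pointing down, gripper open.
Joint ranges: [-2.95, 2.95], [-0.29, 1.99], [-1.47, 1.44], [0.14, 2.54], [-1.03, 4.17], [0.13, 1.85], [-2.86, 2.86]. Speed limits (rad/s): [2.39, 2.39, 3.01, 3.01, 3.14, 3.14, 3.14].

## Interface

Orientations are given as [roll, pitch, yaw] about the fixed x, y, z axes, in that order (R = Rz(yaw) Ry(pitch) Rx(roll)).
In Python, from rig import status, vision, hand_in, bot gives the robot as it stands.
- The arm moves only by the tool carry_out, never from a script. Its argument "motion" is a list of rows, each an object with "dp": the shift along the tool's x, y, z in units of 30 mm (1.0 is 30 mm), a list of three; "rotation": the turn, a rotation vector about the tool's x, y, z in degrees, a list of three; "claw": the closure in counts, from 0 (fully open) to 255 (shut). A call has 1 to 12 rows; each row shifts and turns the commanded pose from where the row before left it, along the tool's axes as they then stand; what a row does not reach is not made up. A row lasts 1/8 s, in which the tool goes at most 62.5 mm and 10.7 degrees, less where a joint would pass 70% of its speed; a pose out of reach is approached as far as the arm can. A call is refused whole if a number of a shift passes 1 or a number of a turn 10.7, either way. A call with a gripper value outside its range is refused whole. The fingers move at their own pace and stop on an object; "newtons" is the grip in N (left out, the last holds). Time passes only in rows, so rows that do not move let the fingers close. It gives the time, the measured TCP pose, the force, the opening and the grip force at its end, in the units of the state.
- status.state(): the state, without advancing time (a new reading comes with each control period).
- vision.grab_frame(name): name is "side" or "top"; returns a dict with "color" (480x640x3 uint8, red, green, blue), "mtx" (3x3 intrinsics, pixels), "R" (3x3) and "t" (3): a world point X has camera coordinates R X + t. Camera axes: x right, y down, z forward; pixel columns grow to the right and rows downward; lengths in m; the calibration is good to about 2 mm. A picture is of the moment at which its call begins. There is no depth.
- hand_in(): hands the job in; it is judged then, once.
The state is a dict: "time_s": time; "q": joint angles; "qvel": joint speeds; "joint_efforts": joint torques, N m; "tool_pos": TCP position; "orientation": TCP orientation; "force": force on the tool from outside, world axes, zero at the start; "moment": the same for the moment, N m; "finger_gap": opening from 0.0 (shut) to 1.0 (fully open); "finger_force": force on a finger pad.
Only numpy, scipy, OpenCV 4.12 (cv2) and the standard library are available. Lean on these libraries where they do the work, as an engineer would, in place of code of your own. Each camera call takes 0.05 s, during which the arm holds its last target. There are 200 camera calls.

## Task

First pull the drawer of the small grey drawer unit well out. Then pick up the squat, straight-sided tub with the flat lid from the white foam slab, tilt it to about 45 degrees above the light pad and hold it still there for two seconds so that the roots can be seen. Bring it level again and set it down gently, upright on the floor of the open drawer, without dropping it, tipping it much past 45 degrees, or knocking the other tubs and the bottle about.

Things in the scene. Friction and masses are not known exactly. Their poses are not given: they have to be found in the camera images.
- unit_drawer0 (a joint): opening of the drawer in m: 0 shut, 0.165 at its stop. It starts between 0 and 0.03. It slides level towards the robot's side of the unit with light friction (1 to 2 N) and stays where it is left. Well out means 0.12 or more; 0.14 is a good value to aim at. The inside of the drawer is 195 mm long, 218 mm wide, and its floor's top is 22 mm above the table; its walls stand 56 mm above that floor.
- unit_drawer0_handle (a point): middle of the handle, a level steel bar 11 mm thick, 120 long, 62 mm above the table, 29 mm free behind it, 38 mm below the unit's top. It moves along. x axis into the unit (drawer opens along -x), y along the bar, z up. The drawer's inside runs from x = 56 to 251 mm, y = -109 to 109, floor at z = -40; at 0.14 open the unit's body (100 mm high) begins at x = 190: 126 is a good x for the tub.
- pad_center (a point): middle of the top face of the light pad, a thin fixed square plate 170 x 170 mm with a dark rim and a plain white face, 12 mm above the table.
- tub_center (a point): centre, half-way up, of the tub to check: a squat straight clear cylinder 50 mm in diameter, 60 mm high, with a white flat lid flush with its sides (top 12 mm), a plantlet on a brown plug inside; 60 to 130 g. z is its upright axis. It stands on the foam slab, whose top is 30 mm above the table, 115 mm from each tall tub.
- tall_a_center (a point): centre, half-way up, of one of two tall clear tubs that stay where they are: 52 mm in diameter at the collar, 112 mm high, tapering to a 24 mm neck. On the same slab.
- tall_b_center (a point): the same for the other tall tapered tub.
- bottle_center (a point): centre, half-way up, of a closed white bottle 60 mm in diameter and 150 mm high, standing on the table beyond the light pad; stays where it is.
- slab: white foam slab, 190 x 200 x 30 mm, fixed to the table; origin at the centre of its underside.
Mind the look-alikes: they are no part of the job. Leave any pink look-alike of the part that bears tub_center alone.

How it is judged:
On the way, in this order (a step that is already met when the one before it is completed fails the run):
1. the drawer is open by 12 cm or more, the tub still on its slab (value of joint unit_drawer0 above 0.12 m and contact force between tub and slab above 0.05 N), for 0.2 s.
2. the tub is held still above the light pad (clear of it, its centre within 75 mm of the pad's middle in plan), tilted between 36 and 54 degrees, for 1 s (angle between tub_center's own z axis and vertical between 0.63 and 0.942 rad and horizontal distance between tub_center and pad_center below 0.075 m and height (world z) of tub_center above 0.06 m and contact force between tub and the fingers above 0.3 N and contact force between tub and pad below 0.05 N and linear speed of tub below 0.05 m/s), for 1 s.
3. the tub is level again (within 9 degrees) while still lifted, before it is set down in the drawer (angle between tub_center's own z axis and vertical below 0.16 rad and height (world z) of tub_center above 0.06 m), for 0.1 s.
At the end, for the whole second after the job is handed in: The drawer is still open by at least 11 cm; the tub stands released, at rest and upright (within 6 degrees) on the drawer's floor, between its walls; the two tall tubs and the bottle stand upright within 30 mm of where they began (value of joint unit_drawer0 above 0.11 m and x of tub_center in the frame of unit_drawer0_handle between 0.076 and 0.231 m and y of tub_center in the frame of unit_drawer0_handle between -0.09 and 0.09 m and z of tub_center in the frame of unit_drawer0_handle between -0.016 and -0.004 m and angle between tub_center's own z axis and vertical below 0.1 rad and linear speed of tub below 0.02 m/s and contact force between the fingers and tub below 0.05 N and angle between each of tall_a_center, tall_b_center, bottle_center's own z axis and vertical below 0.15 rad and distance of each of tall_a_center, tall_b_center, bottle_center from where it was at the start of the episode below 0.03 m); the robot touches nothing.
It fails at once if the tub is tipped past 69 degrees (angle between tub_center's own z axis and vertical above 1.2 rad).
It fails at once if the tub is dropped: it falls out of the fingers' hold faster than 0.45 m/s (a fall of about 1 cm) (contact force between the fingers and tub below 0.05 N and linear speed of tub above 0.45 m/s).
It fails at once if another tub or the bottle is tipped over (angle between any of tall_a_center, tall_b_center, bottle_center's own z axis and vertical above 0.5 rad).
It also fails if it takes over 72 s, if anything falls off the work surface, if the arm or the gripper's body presses on something with over 40 N, if the wrist force passes 120 N, or if a joint passes its speed limit or range.

## Working session

There is one attempt and no reset: what is moved stays moved. The work goes in short steps, Python scripts to look and compute and a tool call to move; the robot and the scene stay as the last step left them, time stands still between calls to the robot, and variables do not carry over. Pictures are saved under pics/ and viewed, at most 10 in all, crops included, and the job is handed in when it is done.

Besides the shell and the picture viewer there is one more tool, called after "Emit:" as a command line: name --argument value ..., lists and objects as JSON in quotes. carry_out: Moves the arm, as the interface text tells. Its arguments: {"type":"object","properties":{"motion":{"type":"array","items":{"type":"object","properties":{"dp":{"type":"array","items":{"type":"number"}},"rotation":{"type":"array","items":{"type":"number"}},"claw":{"type":"number"}}}},"newtons":{"type":"number"}},"required":["motion"]}

```bash
mkdir -p pics; ls
python3 - <<'E'
from rig import status, vision, bot
import cv2, pickle
print(status.state())
for n in("side","top"):
    f=vision.grab_frame(n); pickle.dump(f,open(f"pics/{n}0.pkl","wb"))
    cv2.imwrite(f"pics/{n}0.png",f["color"][:,:,::-1]); print(n,f["mtx"],f["R"],f["t"])
E
```

```text
pics
{'time_s': 0.0, 'q': array([-1.3241772 ,  0.41190462, -0.01270878,  1.59700962,  0.00561672,
        1.13428245, -0.0821627 ]), 'qvel': array([-5.80354817e-04, -1.25141749e-03,  6.13409600e-04,  2.20798953e-05,
        1.04076913e-03,  1.34801127e-03, -9.16050684e-04]), 'joint_efforts': array([-1.02417514e-03, -6.00613689e+01,  6.81500025e-01, -2.99414617e+01,
        1.38028510e-02,  1.04525484e-02,  1.15899653e-05]), 'tool_pos': array([0.19342959, 0.59383254, 0.23846422]), 'orientation': array([-3.14002946e+00,  1.27120629e-04,  2.82683949e+00]), 'force': array([-0.1686852 , -0.03261168,  0.09125273]), 'moment': array([-0.02068769,  0.0178039 , -0.03252301]), 'finger_force': 0.0, 'finger_gap': 0.9977861068771489}
side [[459.89950911   0.         311.9265259 ]
 [  0.         459.89950911 239.98018401]
 [  0.           0.           1.        ]] [[-0.99182916 -0.12537624 -0.02357378]
 [-0.05486278  0.58601604 -0.80844002]
 [ 0.11517378 -0.80054106 -0.58810629]] [0.57648951 0.08970386 1.08024735]
top [[561.47352487   0.         305.71182859]
 [  0.         561.47352487 234.27255053]
 [  0.           0.           1.        ]] [[-7.88832859e-04 -9.99998522e-01  1.52751869e-03]
 [-9.87383205e-01  5.37001442e-04 -1.58348091e-01]
 [ 1.58347036e-01 -1.63315648e-03 -9.87382170e-01]] [0.01007244 0.58235339 1.31087822]
```

View pics/side0.png

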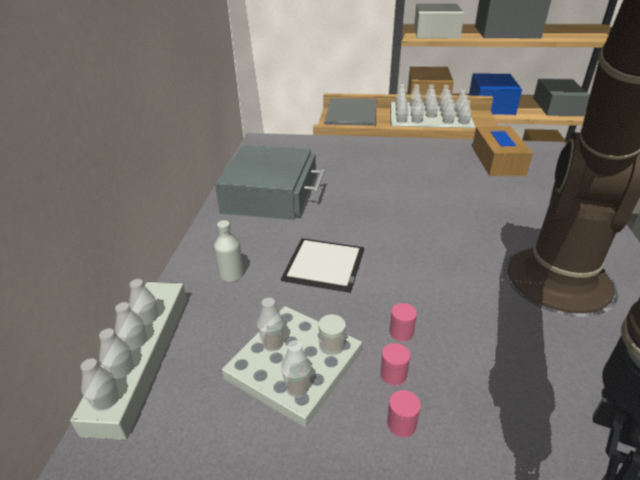

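View pics/top0.png

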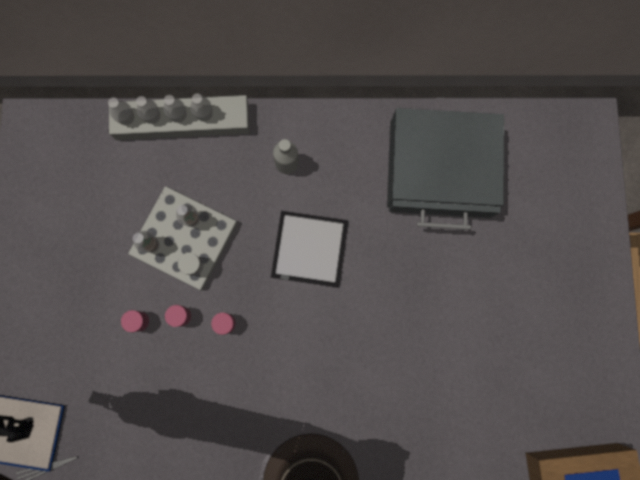

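The side view shows the slab at (293,362) with two tall tapered tubs, (270,325) and (297,370), and one squat tub with a white lid at (332,335). The drawer handle is at (315,185), the pad at (323,265) and the bottle at (229,252).
In the top view the squat lid is at (189,264), the tall tubs at (188,213) and (147,243), the handle at (445,227), and the pad at (310,248).
Candidates for the tub are the white-lidded squat tub at side (332,335) and the three pink tubs at side (403,322), (395,364) and (403,413). Only the white-lidded one on the slab fits. I'll confirm it in a crop.

```bash
cat > h.py <<'E'
import numpy as np, cv2, pickle
def ray(f,uv,z):
    d=f["R"].T@np.linalg.inv(f["mtx"])@np.array([uv[0],uv[1],1.]); c=-f["R"].T@f["t"]
    return c+d*(z-c[2])/d[2]
def proj(f,X):
    p=f["mtx"]@(f["R"]@np.array(X)+f["t"]); return p[:2]/p[2]
E
python3 - <<'E'
from h import *
t=pickle.load(open("pics/top0.pkl","rb")); s=pickle.load(open("pics/side0.pkl","rb"))
c=lambda f,x,y,w,h,k: cv2.resize(f["color"][y:y+h,x:x+w,::-1],None,fx=k,fy=k,interpolation=cv2.INTER_CUBIC)
a=c(t,120,180,130,120,3); b=c(t,380,190,130,120,3)[:360]; d=c(s,215,280,160,80*2,2)[:240]; d2=c(s,215,140,130,80,3)
out=np.zeros((600,790,3),np.uint8); out[:360,:390]=a; out[:360,400:790]=b; out[360:600,:320]=d; out[360:600,400:790]=d2
out=np.clip(out*1.5,0,255).astype(np.uint8)
cv2.imwrite("pics/crop0.png",out)
for n,f,uv,z in [("lid",t,(189,264),.09),("lid_s",s,(332,323),.09),("padT",t,(310,248),.012),("padS",s,(323,265),.012),("h1",t,(419,226),.062),("h2",t,(471,229),.062),("bot",t,(285,145),.15),("tallA",t,(184,208),.142),("tallB",t,(139,240),.142),
 ("ul",t,(397,110),.1),("ur",t,(505,113),.1),("ll",t,(391,205),.1),("lr",t,(503,208),.1)]:
    print(n,ray(f,uv,z).round(4))
E
```

```text
lid [0.5057 0.2804 0.09  ]
lid_s [0.5055 0.283  0.09  ]
padT [ 0.5535 -0.0009  0.012 ]
padS [0.5513 0.0192 0.012 ]
h1 [ 0.5998 -0.2617  0.062 ]
h2 [ 0.5924 -0.386   0.062 ]
bot [0.7727 0.0571 0.15  ]
tallA [0.6273 0.285  0.142 ]
tallB [0.5542 0.3833 0.142 ]
ul [ 0.8765 -0.2102  0.1   ]
ur [ 0.8689 -0.4698  0.1   ]
ll [ 0.643  -0.1899  0.1   ]
lr [ 0.6358 -0.4518  0.1   ]
```

View pics/crop0.png

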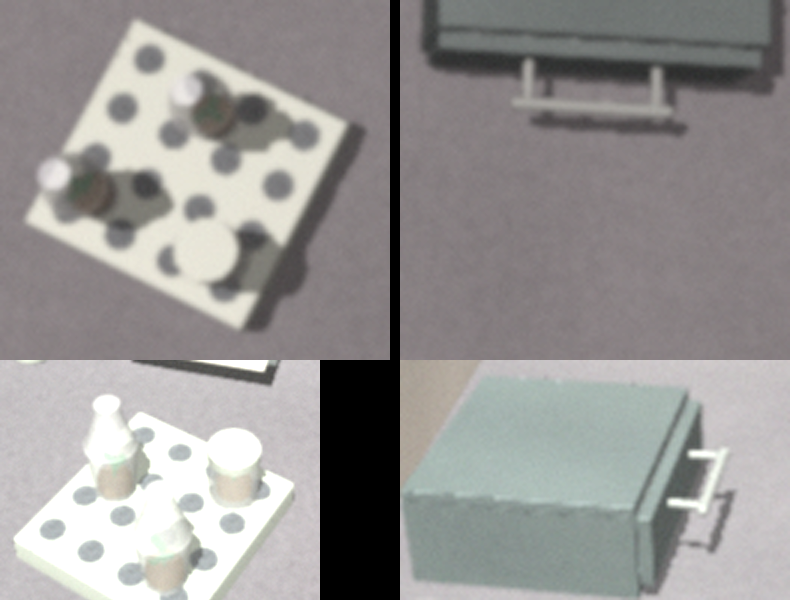

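The crop confirms one squat straight tub with a white flat lid on the slab, at top-view (189,263.5). The handle bar runs from top-view (418,224) to (470,227), which is a yaw of about -3°. Now I'll plan the move to the handle.

```bash
cat >> h.py <<'E'
from scipy.spatial.transform import Rotation as Ro
from scipy.linalg import logm
def plan(goal,rpy,n,start=None):
    """constant-twist rows from the present pose (or start) to goal"""
    def T(p,r):
        M=np.eye(4);M[:3,:3]=Ro.from_euler("xyz",r).as_matrix();M[:3,3]=p;return M
    if start is None:
        from rig import status
        s=status.state(); start=(s["tool_pos"],s["orientation"])
    D=np.linalg.inv(T(*start))@T(goal,rpy)
    S=np.real(logm(D)).copy()/n
    w=np.degrees([S[2,1],S[0,2],S[1,0]])
    E=np.eye(4);E[:3,:3]=Ro.from_rotvec(np.radians(w)).as_matrix()
    v=(np.real(__import__("scipy.linalg",fromlist=["expm"]).expm(S)))[:3,3]/0.03
    print(n,"dp",v.round(3),"rot",w.round(2))
E
python3 - <<'E'
from h import *
t=pickle.load(open("pics/top0.pkl","rb"))
from rig import bot
print([a for a in dir(bot) if a[0]!="_"])
h=[ray(t,(418.3,224.),.064),ray(t,(470.,227.3),.064)];print(h,(h[0]+h[1])/2, "lid",ray(t,(189,263.3),.09))
plan(((h[0]+h[1])/2)[:2].tolist()+[.13],[np.pi,0,np.radians(87)],36)
E
```

```text
['IKError', 'nose_length']
[array([ 0.60428953, -0.25976873,  0.064     ]), array([ 0.59620991, -0.38318288,  0.064     ])] [ 0.60024972 -0.3214758   0.064     ] lid [0.5073476 0.2804307 0.09     ]
36 dp [-0.977 -0.2    0.101] rot [-0.    0.    2.08]
```

Emit:
carry_out --motion '[{"dp": [-0.98, -0.2, 0], "rotation": [0, 0, 2.1], "claw": 165}, {"dp": [-0.98, -0.2, 0], "rotation": [0, 0, 2.1], "claw": 165}, {"dp": [-0.98, -0.2, 0], "rotation": [0, 0, 2.1], "claw": 165}, {"dp": [-0.98, -0.2, 0], "rotation": [0, 0, 2.1], "claw": 165}, {"dp": [-0.98, -0.2, 0], "rotation": [0, 0, 2.1], "claw": 165}, {"dp": [-0.98, -0.2, 0], "rotation": [0, 0, 2.1], "claw": 165}, {"dp": [-0.98, -0.2, 0], "rotation": [0, 0, 2.1], "claw": 165}, {"dp": [-0.98, -0.2, 0], "rotation": [0, 0, 2.1], "claw": 165}, {"dp": [-0.98, -0.2, 0], "rotation": [0, 0, 2.1], "claw": 165}, {"dp": [-0.98, -0.2, 0], "rotation": [0, 0, 2.1], "claw": 165}, {"dp": [-0.98, -0.2, 0], "rotation": [0, 0, 2.1], "claw": 165}, {"dp": [-0.98, -0.2, 0], "rotation": [0, 0, 2.1], "claw": 165}]' --newtons 30

```text
time_s: 1.6
tool_pos: [0.4638, 0.3578, 0.2393]
orientation: [3.142, -0.0, 2.385]
force: [-0.2, -0.8, -1.7]
finger_gap: 0.35
finger_force: 0.0
```

Emit:
carry_out --motion '[{"dp": [-0.98, -0.2, 0], "rotation": [0, 0, 2.1], "claw": 165}, {"dp": [-0.98, -0.2, 0], "rotation": [0, 0, 2.1], "claw": 165}, {"dp": [-0.98, -0.2, 0], "rotation": [0, 0, 2.1], "claw": 165}, {"dp": [-0.98, -0.2, 0], "rotation": [0, 0, 2.1], "claw": 165}, {"dp": [-0.98, -0.2, 0], "rotation": [0, 0, 2.1], "claw": 165}, {"dp": [-0.98, -0.2, 0], "rotation": [0, 0, 2.1], "claw": 165}, {"dp": [-0.98, -0.2, 0], "rotation": [0, 0, 2.1], "claw": 165}, {"dp": [-0.98, -0.2, 0], "rotation": [0, 0, 2.1], "claw": 165}, {"dp": [-0.98, -0.2, 0], "rotation": [0, 0, 2.1], "claw": 165}, {"dp": [-0.98, -0.2, 0], "rotation": [0, 0, 2.1], "claw": 165}, {"dp": [-0.98, -0.2, 0], "rotation": [0, 0, 2.1], "claw": 165}, {"dp": [-0.98, -0.2, 0], "rotation": [0, 0, 2.1], "claw": 165}]'

```text
time_s: 3.1
tool_pos: [0.6063, 0.0303, 0.2393]
orientation: [3.142, -0.0, 1.945]
force: [0.2, 0.8, 0.8]
finger_gap: 0.353
finger_force: 0.0
```

```bash
python3 -c "
from h import *
plan([.6,-.3215,.14],[np.pi,0,np.radians(87)],12)"
```

```text
12 dp [-0.966 -0.192  0.276] rot [ 0.   -0.    2.04]
```

Emit:
carry_out --motion '[{"dp": [-0.966, -0.192, 0.27], "rotation": [0, 0, 2.04], "claw": 165}, {"dp": [-0.966, -0.192, 0.27], "rotation": [0, 0, 2.04], "claw": 165}, {"dp": [-0.966, -0.192, 0.27], "rotation": [0, 0, 2.04], "claw": 165}, {"dp": [-0.966, -0.192, 0.27], "rotation": [0, 0, 2.04], "claw": 165}, {"dp": [-0.966, -0.192, 0.27], "rotation": [0, 0, 2.04], "claw": 165}, {"dp": [-0.966, -0.192, 0.27], "rotation": [0, 0, 2.04], "claw": 165}, {"dp": [-0.966, -0.192, 0.27], "rotation": [0, 0, 2.04], "claw": 165}, {"dp": [-0.966, -0.192, 0.27], "rotation": [0, 0, 2.04], "claw": 165}, {"dp": [-0.966, -0.192, 0.27], "rotation": [0, 0, 2.04], "claw": 165}, {"dp": [-0.966, -0.192, 0.27], "rotation": [0, 0, 2.04], "claw": 165}, {"dp": [-0.966, -0.192, 0.27], "rotation": [0, 0, 2.04], "claw": 165}, {"dp": [-0.966, -0.192, 0.27], "rotation": [0, 0, 2.04], "claw": 165}]'

```text
time_s: 4.6
tool_pos: [0.5999, -0.3214, 0.1417]
orientation: [-3.142, 0.0, 1.518]
force: [-0.5, 0.3, -0.1]
finger_gap: 0.355
finger_force: 0.0
```

Emit:
carry_out --motion '[{"dp": [0, 0, 0], "claw": 165}]'

```text
invalid input
```

Run:
```python
from h import *
from rig import vision
f=vision.grab_frame("side");c=f["color"][100:300,220:420,::-1]
cv2.imwrite("pics/h1.png",cv2.resize(c,None,fx=3,fy=3,interpolation=cv2.INTER_CUBIC))
print(proj(f,[.6,-.3215,.062]),proj(f,[.6,-.3215,.132]))
plan([.6,-.3215,.053],[np.pi,0,np.radians(87)],4)
```

```text
[318.71928127 178.98261485] [318.358683   157.51147544]
4 dp [0.043 0.022 0.732] rot [-0.03  0.04 -0.1 ]
```

View pics/h1.png

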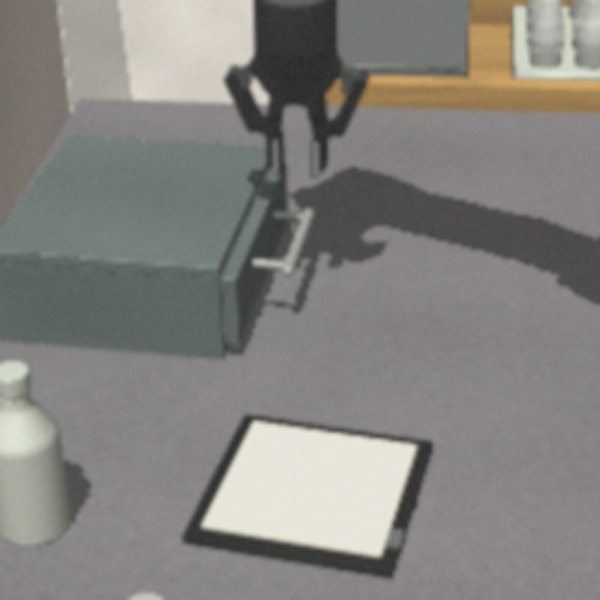

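The crop shows the fingers straddling the bar from above. The bar's middle is at crop (300,240), about 3 mm nearer the robot than I estimated, so I'll shift by 2.5 mm, descend and grip.

Emit:
carry_out --motion '[{"dp": [0, -0.08, 0.5], "rotation": [0, 0, 0], "claw": 165}, {"dp": [0, 0, 0.6], "rotation": [0, 0, 0], "claw": 165}, {"dp": [0, 0, 0.6], "rotation": [0, 0, 0], "claw": 165}, {"dp": [0, 0, 0.6], "rotation": [0, 0, 0], "claw": 165}, {"dp": [0, 0, 0.6], "rotation": [0, 0, 0], "claw": 165}, {"dp": [0, 0, 0], "rotation": [0, 0, 0], "claw": 165}]' --newtons 30

```text
time_s: 5.4
tool_pos: [0.5982, -0.3192, 0.0539]
orientation: [-3.141, -0.0, 1.52]
force: [-0.9, 0.5, 0.5]
finger_gap: 0.348
finger_force: 0.0
```

Emit:
carry_out --motion '[{"dp": [0, 0, 0], "rotation": [0, 0, 0], "claw": 230}, {"dp": [0, 0, 0], "rotation": [0, 0, 0], "claw": 255}, {"dp": [0, 0, 0], "rotation": [0, 0, 0], "claw": 255}, {"dp": [0, 0, 0], "rotation": [0, 0, 0], "claw": 255}]' --newtons 30

```text
time_s: 5.9
tool_pos: [0.598, -0.3194, 0.0548]
orientation: [-3.141, -0.0, 1.52]
force: [0.8, -1.5, -4.7]
finger_gap: 0.112
finger_force: 29.1
```

Emit:
carry_out --motion '[{"dp": [0, -0.25, 0], "rotation": [0, 0, 0], "claw": 255}, {"dp": [0, -0.45, 0], "rotation": [0, 0, 0], "claw": 255}, {"dp": [0, -0.5, 0], "rotation": [0, 0, 0], "claw": 255}, {"dp": [0, -0.5, 0], "rotation": [0, 0, 0], "claw": 255}, {"dp": [0, -0.5, 0], "rotation": [0, 0, 0], "claw": 255}, {"dp": [0, -0.5, 0], "rotation": [0, 0, 0], "claw": 255}, {"dp": [0, -0.5, 0], "rotation": [0, 0, 0], "claw": 255}, {"dp": [0, -0.5, 0], "rotation": [0, 0, 0], "claw": 255}, {"dp": [0, -0.5, 0], "rotation": [0, 0, 0], "claw": 255}, {"dp": [0, -0.35, 0], "rotation": [0, 0, 0], "claw": 255}, {"dp": [0, -0.2, 0], "rotation": [0, 0, 0], "claw": 255}, {"dp": [0, 0, 0], "rotation": [0, 0, 0], "claw": 255}]'

```text
time_s: 7.4
tool_pos: [0.454, -0.3104, 0.0547]
orientation: [-3.139, -0.003, 1.52]
force: [-1.1, 7.1, -6.6]
finger_gap: 0.114
finger_force: 29.4
```

Run:
```python
from h import *
from rig import vision
f=vision.grab_frame("side");a=f["color"][100:300,200:400,::-1]
pickle.dump(f,open("pics/side1.pkl","wb"))
cv2.imwrite("pics/h2.png",cv2.resize(a,None,fx=3,fy=3,interpolation=cv2.INTER_CUBIC))
```

```text
(no output)
```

View pics/h2.png

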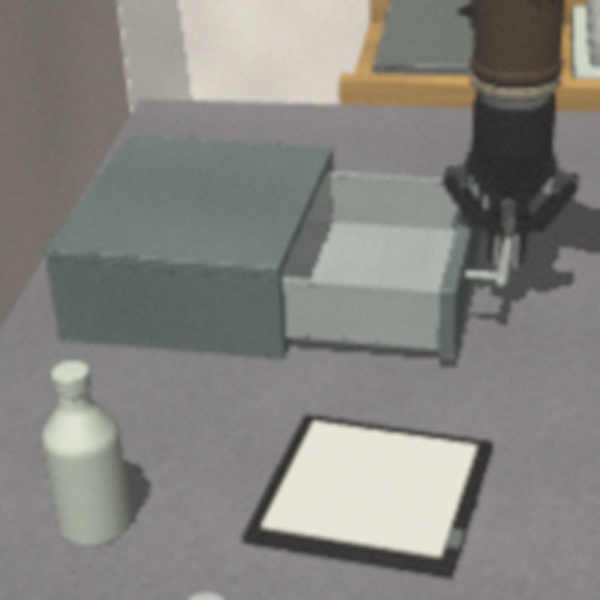

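The drawer is well out: it travelled 144 mm. I'll release the bar, rise and plan the move to the tub.

Emit:
carry_out --motion '[{"dp": [0, 0, 0], "rotation": [0, 0, 0], "claw": 165}, {"dp": [0, 0, 0], "rotation": [0, 0, 0], "claw": 165}, {"dp": [0, 0, 0], "rotation": [0, 0, 0], "claw": 165}, {"dp": [0, 0, -0.5], "rotation": [0, 0, 0], "claw": 165}, {"dp": [0, 0, -0.8], "rotation": [0, 0, 0], "claw": 165}, {"dp": [0, 0, -1], "rotation": [0, 0, 0], "claw": 165}, {"dp": [0, 0, -1], "rotation": [0, 0, 0], "claw": 165}, {"dp": [0, 0, -1], "rotation": [0, 0, 0], "claw": 165}, {"dp": [0, 0, -1], "rotation": [0, 0, 0], "claw": 120}, {"dp": [0, 0, -0.7], "rotation": [0, 0, 0], "claw": 60}]'

```text
time_s: 8.7
tool_pos: [0.4559, -0.3128, 0.2377]
orientation: [3.139, 0.001, 1.519]
force: [0.1, -0.1, 1.2]
finger_gap: 0.728
finger_force: 0.0
```

Run:
```python
from h import *
from rig import vision
f=vision.grab_frame("top")
pickle.dump(f,open("pics/top1.pkl","wb"))
plan([.507,.282,.235],[np.pi,0,np.radians(119)],24)
t=pickle.load(open("pics/top0.pkl","rb"))
for F in (t,f):
  g=cv2.cvtColor(F["color"],cv2.COLOR_RGB2HSV)
  m=((g[:,:,1]<45)&(g[:,:,2]>np.percentile(g[240:290,165:215,2],50)*.97)).astype(np.uint8)
  roi=F["color"][245:285,170:210]; c=cv2.HoughCircles(cv2.resize(cv2.cvtColor(roi,cv2.COLOR_RGB2GRAY),None,fx=4,fy=4,interpolation=cv2.INTER_CUBIC),cv2.HOUGH_GRADIENT,1,40,param1=60,param2=10,minRadius=36,maxRadius=56)
  print(None if c is None else [(x/4+170,y/4+245,r/4) for x,y,r in c[0][:3]])
g=cv2.resize(f["color"][180:300,380:520,::-1],None,fx=4,fy=4,interpolation=cv2.INTER_CUBIC)
cv2.imwrite("pics/d1.png",np.clip(g*1.5,0,255).astype(np.uint8))
```

```text
24 dp [0.803 0.248 0.006] rot [ 0.01  0.01 -1.33]
[(np.float32(187.875), np.float32(263.125), np.float32(10.75)), (np.float32(204.875), np.float32(266.375), np.float32(12.075))]
[(np.float32(187.875), np.float32(263.875), np.float32(10.7))]
```

View pics/d1.png

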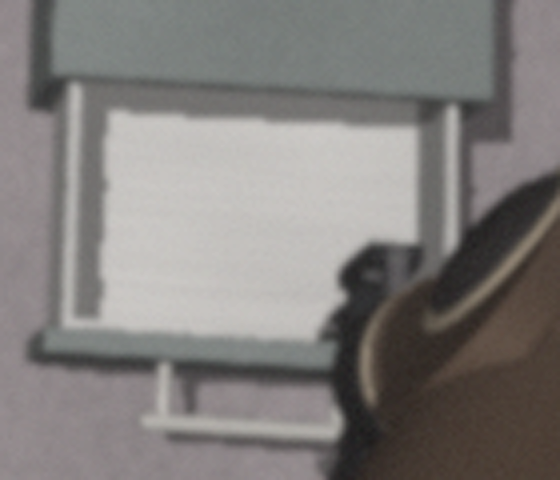

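The crop shows the drawer open, with its wall tops at crop x≈70 and x≈453, giving a mid pixel of about (445,235). Now I'll move over the tub.

Emit:
carry_out --motion '[{"dp": [0.8, 0.25, 0], "rotation": [0, 0, -1.33], "claw": 0}, {"dp": [0.8, 0.25, 0], "rotation": [0, 0, -1.33], "claw": 0}, {"dp": [0.8, 0.25, 0], "rotation": [0, 0, -1.33], "claw": 0}, {"dp": [0.8, 0.25, 0], "rotation": [0, 0, -1.33], "claw": 0}, {"dp": [0.8, 0.25, 0], "rotation": [0, 0, -1.33], "claw": 0}, {"dp": [0.8, 0.25, 0], "rotation": [0, 0, -1.33], "claw": 0}, {"dp": [0.8, 0.25, 0], "rotation": [0, 0, -1.33], "claw": 0}, {"dp": [0.8, 0.25, 0], "rotation": [0, 0, -1.33], "claw": 0}, {"dp": [0.8, 0.25, 0], "rotation": [0, 0, -1.33], "claw": 0}, {"dp": [0.8, 0.25, 0], "rotation": [0, 0, -1.33], "claw": 0}, {"dp": [0.8, 0.25, 0], "rotation": [0, 0, -1.33], "claw": 0}, {"dp": [0.8, 0.25, 0], "rotation": [0, 0, -1.33], "claw": 0}]'

```text
time_s: 10.25
tool_pos: [0.5234, -0.0174, 0.235]
orientation: [-3.141, -0.0, 1.8]
force: [0.3, -0.1, -0.7]
finger_gap: 1.005
finger_force: 0.0
```

Emit:
carry_out --motion '[{"dp": [0.8, 0.25, 0], "rotation": [0, 0, -1.33], "claw": 0}, {"dp": [0.8, 0.25, 0], "rotation": [0, 0, -1.33], "claw": 0}, {"dp": [0.8, 0.25, 0], "rotation": [0, 0, -1.33], "claw": 0}, {"dp": [0.8, 0.25, 0], "rotation": [0, 0, -1.33], "claw": 0}, {"dp": [0.8, 0.25, 0], "rotation": [0, 0, -1.33], "claw": 0}, {"dp": [0.8, 0.25, 0], "rotation": [0, 0, -1.33], "claw": 0}, {"dp": [0.8, 0.25, 0], "rotation": [0, 0, -1.33], "claw": 0}, {"dp": [0.8, 0.25, 0], "rotation": [0, 0, -1.33], "claw": 0}, {"dp": [0.8, 0.25, 0], "rotation": [0, 0, -1.33], "claw": 0}, {"dp": [0.8, 0.25, 0], "rotation": [0, 0, -1.33], "claw": 0}, {"dp": [0.8, 0.25, 0], "rotation": [0, 0, -1.33], "claw": 0}, {"dp": [0.8, 0.25, 0], "rotation": [0, 0, -1.33], "claw": 0}]'

```text
time_s: 11.75
tool_pos: [0.5072, 0.2829, 0.235]
orientation: [-3.142, -0.0, 2.079]
force: [0.8, -0.0, -0.5]
finger_gap: 1.003
finger_force: 0.0
```

Run:
```python
from h import *
f=pickle.load(open("pics/top1.pkl","rb"))
print(ray(f,(397.5,235),.078),ray(f,(493.3,235),.078))
g=lambda u,v:(380+u/4,180+v/4)
print("handle",ray(f,g(145,422),.066),"bodyedge",ray(f,g(75,83),.1),ray(f,g(490,104),.1))
plan([.507,.282,.125],[np.pi,0,np.radians(119)],4)
```

```text
[ 0.57543417 -0.20692215  0.078     ] [ 0.57531066 -0.43316844  0.078     ]
handle [ 0.45723857 -0.24976715  0.066     ] bodyedge [ 0.65321434 -0.20834219  0.1       ] [ 0.6405387  -0.45092482  0.1       ]
4 dp [-0.006 -0.005  0.917] rot [-0.   -0.    0.02]
```

Emit:
carry_out --motion '[{"dp": [0, 0, 0.6], "rotation": [0, 0, 0], "claw": 0}, {"dp": [0, 0, 0.8], "rotation": [0, 0, 0], "claw": 0}, {"dp": [0, 0, 0.8], "rotation": [0, 0, 0], "claw": 0}, {"dp": [0, 0, 0.8], "rotation": [0, 0, 0], "claw": 0}, {"dp": [0, 0, 0.8], "rotation": [0, 0, 0], "claw": 0}, {"dp": [0, 0, 0.8], "rotation": [0, 0, 0], "claw": 0}, {"dp": [0, 0, 0.7], "rotation": [0, 0, 0], "claw": 0}, {"dp": [0, 0, 0.4], "rotation": [0, 0, 0], "claw": 0}, {"dp": [0, 0, 0.25], "rotation": [0, 0, 0], "claw": 0}, {"dp": [0, 0, 0], "rotation": [0, 0, 0], "claw": 0}]'

```text
time_s: 13.0
tool_pos: [0.5074, 0.2814, 0.0565]
orientation: [-3.141, -0.0, 2.077]
force: [-0.9, 0.5, 0.0]
finger_gap: 1.002
finger_force: 0.0
```

Run:
```python
from h import *
from rig import vision
f=vision.grab_frame("side");a=f["color"][280:430,220:420,::-1]
cv2.imwrite("pics/g1.png",cv2.resize(a,None,fx=4,fy=4,interpolation=cv2.INTER_CUBIC))
```

```text
(no output)
```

View pics/g1.png

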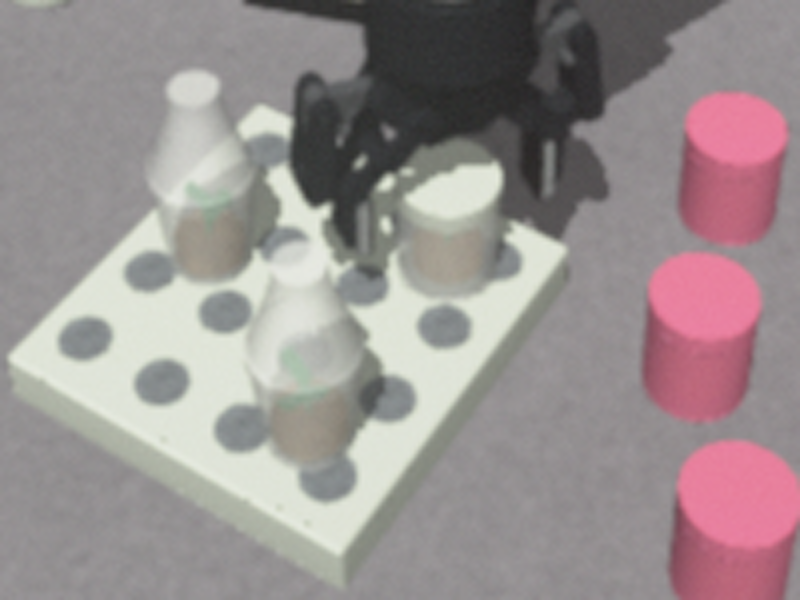

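The fingers straddle the tub, at crop (365,215) and (545,165) with the tub at (450,215). Both tall tubs are clear, so I'll close and lift.

Emit:
carry_out --motion '[{"dp": [0, 0, 0], "rotation": [0, 0, 0], "claw": 60}, {"dp": [0, 0, 0], "rotation": [0, 0, 0], "claw": 90}, {"dp": [0, 0, 0], "rotation": [0, 0, 0], "claw": 130}, {"dp": [0, 0, 0], "rotation": [0, 0, 0], "claw": 200}, {"dp": [0, 0, 0], "rotation": [0, 0, 0], "claw": 200}, {"dp": [0, 0, 0], "rotation": [0, 0, 0], "claw": 200}]' --newtons 40

```text
time_s: 13.8
tool_pos: [0.5079, 0.2815, 0.0573]
orientation: [3.141, -0.0, 2.077]
force: [-0.5, -0.2, 6.2]
finger_gap: 0.58
finger_force: 41.2
```

Emit:
carry_out --motion '[{"dp": [0, 0, -0.2], "rotation": [0, 0, 0], "claw": 200}, {"dp": [0, 0, -0.4], "rotation": [0, 0, 0], "claw": 200}, {"dp": [0, 0, -0.7], "rotation": [0, 0, 0], "claw": 200}, {"dp": [0, 0, -0.8], "rotation": [0, 0, 0], "claw": 200}, {"dp": [0, 0, -0.8], "rotation": [0, 0, 0], "claw": 200}, {"dp": [0, 0, -0.8], "rotation": [0, 0, 0], "claw": 200}, {"dp": [0, 0, -0.8], "rotation": [0, 0, 0], "claw": 200}, {"dp": [0, 0, -0.8], "rotation": [0, 0, 0], "claw": 200}, {"dp": [0, 0, -0.5], "rotation": [0, 0, 0], "claw": 200}, {"dp": [0, 0, -0.2], "rotation": [0, 0, 0], "claw": 200}]'

```text
time_s: 15.05
tool_pos: [0.5077, 0.2813, 0.2376]
orientation: [3.14, -0.0, 2.077]
force: [0.3, 0.9, -1.4]
finger_gap: 0.577
finger_force: 41.6
```

Run:
```python
from h import *
plan([.548,0.0,.235],[np.pi,0,np.radians(90)],12)
from rig import status
s=status.state();print(s["q"].round(3),s["finger_gap"],s["finger_force"])
```

```text
12 dp [-0.791 -0.105  0.007] rot [ 0.01 -0.    2.42]
[-0.763  0.336  0.225  1.724 -0.083  1.089 -0.006] 0.5766027531146349 41.56948149204254
```

Emit:
carry_out --motion '[{"dp": [-0.4, -0.05, 0], "rotation": [0, 0, 1.2], "claw": 200}, {"dp": [-0.8, -0.1, 0], "rotation": [0, 0, 2.4], "claw": 200}, {"dp": [-0.8, -0.1, 0], "rotation": [0, 0, 2.4], "claw": 200}, {"dp": [-0.8, -0.1, 0], "rotation": [0, 0, 2.4], "claw": 200}, {"dp": [-0.8, -0.1, 0], "rotation": [0, 0, 2.4], "claw": 200}, {"dp": [-0.8, -0.1, 0], "rotation": [0, 0, 2.4], "claw": 200}, {"dp": [-0.8, -0.1, 0], "rotation": [0, 0, 2.4], "claw": 200}, {"dp": [-0.8, -0.1, 0], "rotation": [0, 0, 2.4], "claw": 200}, {"dp": [-0.8, -0.1, 0], "rotation": [0, 0, 2.4], "claw": 200}, {"dp": [-0.8, -0.1, 0], "rotation": [0, 0, 2.4], "claw": 200}, {"dp": [-0.8, -0.1, 0], "rotation": [0, 0, 2.4], "claw": 200}, {"dp": [-0.8, -0.1, 0], "rotation": [0, 0, 2.4], "claw": 200}]'

```text
time_s: 16.55
tool_pos: [0.5517, 0.0078, 0.2366]
orientation: [-3.142, -0.0, 1.593]
force: [0.4, -0.8, -1.8]
finger_gap: 0.581
finger_force: 41.6
```

Emit:
carry_out --motion '[{"dp": [-0.6, -0.1, 0], "rotation": [0, 0, 1.2], "claw": 200}, {"dp": [-0.2, 0, 0], "rotation": [-2, 0, 0], "claw": 200}, {"dp": [0, 0, 0], "rotation": [-4, 0, 0], "claw": 200}, {"dp": [0, 0, 0], "rotation": [-5, 0, 0], "claw": 200}, {"dp": [0, 0, 0], "rotation": [-6, 0, 0], "claw": 200}, {"dp": [0, 0, 0], "rotation": [-6, 0, 0], "claw": 200}, {"dp": [0, 0, 0], "rotation": [-6, 0, 0], "claw": 200}, {"dp": [0, 0, 0], "rotation": [-6, 0, 0], "claw": 200}, {"dp": [0, 0, 0], "rotation": [-5, 0, 0], "claw": 200}, {"dp": [0, 0, 0], "rotation": [-3, 0, 0], "claw": 200}, {"dp": [0, 0, 0], "rotation": [-2, 0, 0], "claw": 200}, {"dp": [0, 0, 0], "rotation": [0, 0, 0], "claw": 200}]'

```text
time_s: 18.05
tool_pos: [0.5494, -0.0217, 0.2399]
orientation: [2.422, 0.02, 1.56]
force: [-0.9, 1.1, -1.0]
finger_gap: 0.576
finger_force: 41.6
```

Run:
```python
from h import *
from rig import vision
f=vision.grab_frame("side");a=f["color"][120:320,220:420,::-1]
cv2.imwrite("pics/t1.png",cv2.resize(a,None,fx=3,fy=3,interpolation=cv2.INTER_CUBIC))
```

```text
(no output)
```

View pics/t1.png

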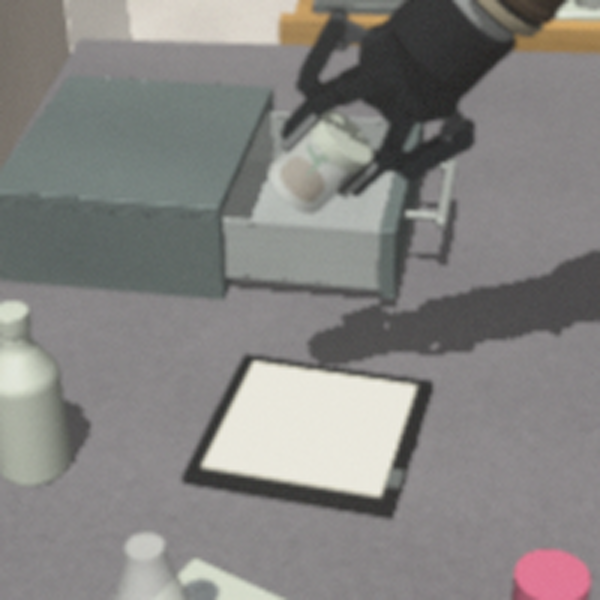

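The tub is held firmly and tilted (41°) above and near the pad. I'll nudge it to the pad's middle and to about 45°, then hold for two seconds.

Emit:
carry_out --motion '[{"dp": [0.4, 0, 0], "rotation": [-2, 0, 0], "claw": 200}, {"dp": [0.4, 0, 0], "rotation": [-1.5, 0, 0], "claw": 200}, {"dp": [0, 0, 0], "rotation": [0, 0, 0], "claw": 200}, {"dp": [0, 0, 0], "rotation": [0, 0, 0], "claw": 200}, {"dp": [0, 0, 0], "rotation": [0, 0, 0], "claw": 200}, {"dp": [0, 0, 0], "rotation": [0, 0, 0], "claw": 200}, {"dp": [0, 0, 0], "rotation": [0, 0, 0], "claw": 200}, {"dp": [0, 0, 0], "rotation": [0, 0, 0], "claw": 200}, {"dp": [0, 0, 0], "rotation": [0, 0, 0], "claw": 200}, {"dp": [0, 0, 0], "rotation": [0, 0, 0], "claw": 200}, {"dp": [0, 0, 0], "rotation": [0, 0, 0], "claw": 200}, {"dp": [0, 0, 0], "rotation": [0, 0, 0], "claw": 200}]'

```text
time_s: 19.6
tool_pos: [0.5497, -0.0076, 0.2393]
orientation: [2.384, 0.023, 1.555]
force: [-1.0, 0.3, -0.5]
finger_gap: 0.574
finger_force: 41.6
```

Emit:
carry_out --motion '[{"dp": [0, 0, 0], "rotation": [0, 0, 0], "claw": 200}, {"dp": [0, 0, 0], "rotation": [0, 0, 0], "claw": 200}, {"dp": [0, 0, 0], "rotation": [0, 0, 0], "claw": 200}, {"dp": [0, 0, 0], "rotation": [0, 0, 0], "claw": 200}, {"dp": [0, 0, 0], "rotation": [0, 0, 0], "claw": 200}, {"dp": [0, 0, 0], "rotation": [0, 0, 0], "claw": 200}, {"dp": [0, 0, 0], "rotation": [0, 0, 0], "claw": 200}, {"dp": [0, 0, 0], "rotation": [0, 0, 0], "claw": 200}, {"dp": [0, 0, 0], "rotation": [0, 0, 0], "claw": 200}]'

```text
time_s: 20.72
tool_pos: [0.5496, -0.0076, 0.2393]
orientation: [2.384, 0.023, 1.555]
force: [-0.1, -0.5, -2.4]
finger_gap: 0.575
finger_force: 41.6
```

Run:
```python
from h import *
from rig import status
s=status.state();print(s["tool_pos"],s["orientation"],s["finger_gap"])
plan([.55,0.,.235],[np.pi,0,np.radians(90)],8)
plan([.58,-.321,.19],[np.pi,0,np.radians(70)],12,start=([.55,0.,.235],[np.pi,0,np.radians(90)]))
```

```text
[ 0.54963221 -0.0076255   0.23927817] [2.38389416 0.02347053 1.55504356] 0.5749446581984667
8 dp [ 0.032 -0.006  0.017] rot [ 5.42  0.2  -0.04]
12 dp [-0.871  0.225  0.125] rot [-0.   -0.    1.67]
```

Tilt 43.4° was held still for about 2.2 s. Now I'll level the tub.

Emit:
carry_out --motion '[{"dp": [0, 0, 0], "rotation": [2.5, 0.1, 0], "claw": 200}, {"dp": [0, 0, 0], "rotation": [4, 0.2, 0], "claw": 200}, {"dp": [0, 0, 0], "rotation": [6, 0.2, 0], "claw": 200}, {"dp": [0, 0, 0], "rotation": [6, 0.2, 0], "claw": 200}, {"dp": [0, 0, 0], "rotation": [6, 0.2, 0], "claw": 200}, {"dp": [0, 0, 0], "rotation": [6, 0.2, 0], "claw": 200}, {"dp": [0, 0, 0], "rotation": [6, 0.2, 0], "claw": 200}, {"dp": [0, 0, 0], "rotation": [4, 0.2, 0], "claw": 200}, {"dp": [0, 0, 0], "rotation": [3, 0.2, 0], "claw": 200}, {"dp": [0, 0, 0], "rotation": [0, 0, 0], "claw": 200}, {"dp": [0, 0, 0], "rotation": [0, 0, 0], "claw": 200}]'

```text
time_s: 22.1
tool_pos: [0.5523, -0.0229, 0.2398]
orientation: [2.989, 0.034, 1.534]
force: [-0.3, 0.5, -1.2]
finger_gap: 0.575
finger_force: 41.8
```

Run:
```python
from h import *
from rig import status
s=status.state();print(s["tool_pos"],s["orientation"])
plan([.58,-.321,.19],[np.pi,0,np.radians(70)],12)
```

```text
[ 0.55234919 -0.02288262  0.23979433] [2.98895952 0.03449817 1.53390984]
12 dp [-0.803  0.211  0.169] rot [0.75 0.05 1.5 ]
```

Emit:
carry_out --motion '[{"dp": [-0.4, 0.1, 0.1], "rotation": [1, 0.3, 0.8], "claw": 200}, {"dp": [-0.8, 0.21, 0.17], "rotation": [1, 0.2, 1.5], "claw": 200}, {"dp": [-0.8, 0.21, 0.17], "rotation": [1, 0, 1.5], "claw": 200}, {"dp": [-0.8, 0.21, 0.17], "rotation": [1, 0, 1.5], "claw": 200}, {"dp": [-0.8, 0.21, 0.17], "rotation": [1, 0, 1.5], "claw": 200}, {"dp": [-0.8, 0.21, 0.17], "rotation": [1, 0, 1.5], "claw": 200}, {"dp": [-0.8, 0.21, 0.17], "rotation": [1, 0, 1.5], "claw": 200}, {"dp": [-0.8, 0.21, 0.17], "rotation": [1, 0, 1.5], "claw": 200}, {"dp": [-0.8, 0.21, 0.17], "rotation": [0.5, 0, 1.5], "claw": 200}, {"dp": [-0.8, 0.21, 0.17], "rotation": [0.2, 0, 1.5], "claw": 200}, {"dp": [-0.8, 0.21, 0.17], "rotation": [0, 0, 1.5], "claw": 200}, {"dp": [-0.5, 0.2, 0.1], "rotation": [0, 0, 1.5], "claw": 200}]'

```text
time_s: 23.6
tool_pos: [0.5813, -0.2994, 0.1916]
orientation: [3.137, 0.009, 1.232]
force: [-0.3, 0.7, -1.5]
finger_gap: 0.576
finger_force: 41.7
```

Run:
```python
from h import *
from rig import status
s=status.state();print(s["tool_pos"],s["orientation"])
plan([.58,-.321,.13],[np.pi,0,np.radians(70)],4)
```

```text
[ 0.58134251 -0.29941475  0.19159786] [3.13663315 0.00934709 1.23205821]
4 dp [-0.17   0.048  0.514] rot [0.07 0.13 0.15]
```

Emit:
carry_out --motion '[{"dp": [-0.17, 0.05, 0.4], "rotation": [0.1, 0.15, 0], "claw": 200}, {"dp": [-0.17, 0.05, 0.5], "rotation": [0.1, 0.15, 0], "claw": 200}, {"dp": [-0.17, 0.05, 0.5], "rotation": [0, 0.1, 0], "claw": 200}, {"dp": [-0.17, 0.05, 0.4], "rotation": [0, 0.1, 0], "claw": 200}, {"dp": [0, 0, 0.2], "rotation": [0, 0, 0], "claw": 200}, {"dp": [0, 0, 0], "rotation": [0, 0, 0], "claw": 200}]'

```text
time_s: 24.35
tool_pos: [0.5808, -0.3197, 0.1312]
orientation: [3.141, 0.0, 1.234]
force: [0.3, 0.1, -0.9]
finger_gap: 0.577
finger_force: 41.7
```

Run:
```python
from h import *
from rig import vision,status
s=status.state();print(s["tool_pos"],s["orientation"])
plan([.58,-.321,.056],[np.pi,0,np.radians(70)],8)
f=vision.grab_frame("side");a=f["color"][100:250,220:420,::-1]
cv2.imwrite("pics/p1.png",cv2.resize(a,None,fx=4,fy=4,interpolation=cv2.INTER_CUBIC))
```

```text
[ 0.58078563 -0.3196823   0.13124516] [3.14128868e+00 1.50138879e-04 1.23435690e+00]
8 dp [-0.006 -0.001  0.314] rot [0.   0.   0.09]
```

View pics/p1.png

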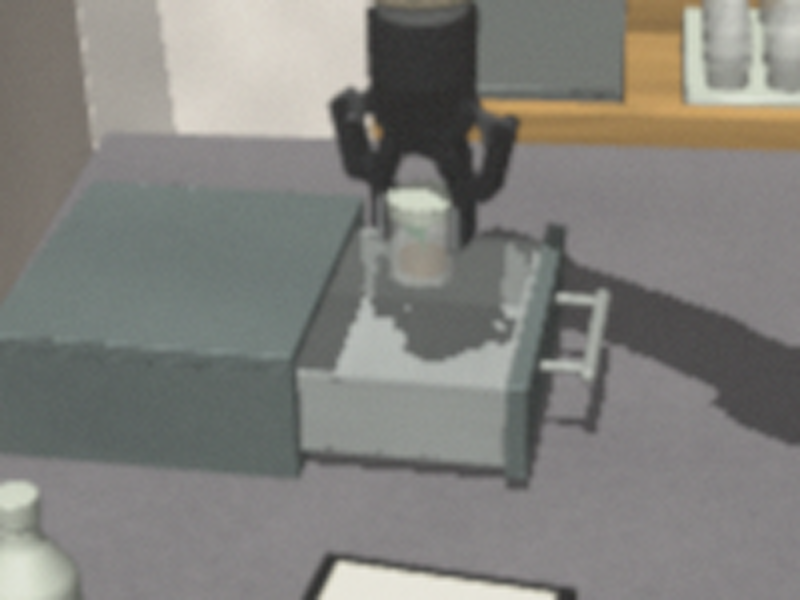

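The crop shows the tub upright over the middle of the drawer. The outer knuckles come close to the unit's edge in this orientation, so I'll turn the gripper about 75° so that the fingers lie along the drawer's width.

Emit:
carry_out --motion '[{"dp": [0, 0, 0], "rotation": [0, 0, 4], "claw": 200}, {"dp": [0, 0, 0], "rotation": [0, 0, 8], "claw": 200}, {"dp": [0, 0, 0], "rotation": [0, 0, 8], "claw": 200}, {"dp": [0, 0, 0], "rotation": [0, 0, 8], "claw": 200}, {"dp": [0, 0, 0], "rotation": [0, 0, 8], "claw": 200}, {"dp": [0, 0, 0], "rotation": [0, 0, 8], "claw": 200}, {"dp": [0, 0, 0], "rotation": [0, 0, 8], "claw": 200}, {"dp": [0, 0, 0], "rotation": [0, 0, 8], "claw": 200}, {"dp": [0, 0, 0], "rotation": [0, 0, 8], "claw": 200}, {"dp": [0, 0, 0], "rotation": [0, 0, 4], "claw": 200}, {"dp": [0, 0, 0], "rotation": [0, 0, 3], "claw": 200}, {"dp": [0, 0, 0], "rotation": [0, 0, 0], "claw": 200}]'

```text
time_s: 25.9
tool_pos: [0.5814, -0.3196, 0.1322]
orientation: [3.141, -0.002, -0.074]
force: [-0.2, 0.2, -1.8]
finger_gap: 0.576
finger_force: 41.7
```

Run:
```python
from h import *
from rig import status
s=status.state();print(s["tool_pos"],s["orientation"])
plan([.579,-.321,.054],[np.pi,0,s["orientation"][2]],8)
```

```text
[ 0.58143397 -0.31960947  0.13220742] [ 3.14095687e+00 -1.73653998e-03 -7.35025361e-02]
8 dp [-0.01   0.006  0.326] rot [ 0.   -0.01 -0.  ]
```

Emit:
carry_out --motion '[{"dp": [-0.05, 0, 0.3], "rotation": [0, 0, 0], "claw": 200}, {"dp": [0, 0, 0.4], "rotation": [0, 0, 0], "claw": 200}, {"dp": [0, 0, 0.4], "rotation": [0, 0, 0], "claw": 200}, {"dp": [0, 0, 0.4], "rotation": [0, 0, 0], "claw": 200}, {"dp": [0, 0, 0.4], "rotation": [0, 0, 0], "claw": 200}, {"dp": [0, 0, 0.3], "rotation": [0, 0, 0], "claw": 200}, {"dp": [0, 0, 0.2], "rotation": [0, 0, 0], "claw": 200}, {"dp": [0, 0, 0.15], "rotation": [0, 0, 0], "claw": 200}, {"dp": [0, 0, 0.05], "rotation": [0, 0, 0], "claw": 200}, {"dp": [0, 0, 0], "rotation": [0, 0, 0], "claw": 200}, {"dp": [0, 0, 0], "rotation": [0, 0, 0], "claw": 200}]'

```text
time_s: 27.28
tool_pos: [0.5796, -0.32, 0.0541]
orientation: [3.141, -0.001, -0.075]
force: [1.4, 0.3, -0.7]
finger_gap: 0.576
finger_force: 41.7
```

Contact is expected at z≈0.049, so I'll creep down.

Emit:
carry_out --motion '[{"dp": [0, 0, 0.05], "rotation": [0, 0, 0], "claw": 200}, {"dp": [0, 0, 0.05], "rotation": [0, 0, 0], "claw": 200}, {"dp": [0, 0, 0.03], "rotation": [0, 0, 0], "claw": 200}, {"dp": [0, 0, 0], "rotation": [0, 0, 0], "claw": 200}, {"dp": [0, 0, 0], "rotation": [0, 0, 0], "claw": 200}]'

```text
time_s: 27.9
tool_pos: [0.5795, -0.3199, 0.0499]
orientation: [3.141, -0.001, -0.075]
force: [1.0, -0.4, -1.1]
finger_gap: 0.578
finger_force: 41.7
```

Emit:
carry_out --motion '[{"dp": [0, 0, 0.03], "rotation": [0, 0, 0], "claw": 200}, {"dp": [0, 0, 0.03], "rotation": [0, 0, 0], "claw": 200}, {"dp": [0, 0, 0], "rotation": [0, 0, 0], "claw": 200}, {"dp": [0, 0, 0], "rotation": [0, 0, 0], "claw": 200}]'

```text
time_s: 28.4
tool_pos: [0.5803, -0.32, 0.0493]
orientation: [3.141, -0.003, -0.075]
force: [-1.2, 1.8, 8.1]
finger_gap: 0.572
finger_force: 42.6
```

The tub has touched down with 8 N. I'll release gently and rise.

Emit:
carry_out --motion '[{"dp": [0, 0, 0], "rotation": [0, 0, 0], "claw": 105}, {"dp": [0, 0, 0], "rotation": [0, 0, 0], "claw": 95}, {"dp": [0, 0, 0], "rotation": [0, 0, 0], "claw": 75}, {"dp": [0, 0, 0], "rotation": [0, 0, 0], "claw": 40}, {"dp": [0, 0, 0], "rotation": [0, 0, 0], "claw": 20}, {"dp": [0, 0, 0], "rotation": [0, 0, 0], "claw": 20}]' --newtons 20

```text
time_s: 29.15
tool_pos: [0.5795, -0.3199, 0.048]
orientation: [3.141, -0.001, -0.075]
force: [0.1, 0.4, 0.5]
finger_gap: 0.924
finger_force: 0.0
```

Emit:
carry_out --motion '[{"dp": [0, 0, -0.2], "rotation": [0, 0, 0], "claw": 20}, {"dp": [0, 0, -0.4], "rotation": [0, 0, 0], "claw": 20}, {"dp": [0, 0, -0.7], "rotation": [0, 0, 0], "claw": 20}, {"dp": [0, 0, -0.9], "rotation": [0, 0, 0], "claw": 20}, {"dp": [0, 0, -0.9], "rotation": [0, 0, 0], "claw": 20}, {"dp": [0, 0, -0.9], "rotation": [0, 0, 0], "claw": 20}, {"dp": [0, 0, -0.9], "rotation": [0, 0, 0], "claw": 20}, {"dp": [0, 0, -0.9], "rotation": [0, 0, 0], "claw": 20}, {"dp": [0, 0, -0.5], "rotation": [0, 0, 0], "claw": 20}, {"dp": [0, 0, -0.2], "rotation": [0, 0, 0], "claw": 20}, {"dp": [0, 0, 0], "rotation": [0, 0, 0], "claw": 20}]'

```text
time_s: 30.52
tool_pos: [0.5792, -0.3196, 0.2429]
orientation: [3.141, -0.001, -0.075]
force: [0.4, -0.7, -0.2]
finger_gap: 0.926
finger_force: 0.0
```

Run:
```python
from h import *
from rig import vision
f=vision.grab_frame("side");a=f["color"][100:430,150:420,::-1]
cv2.imwrite("pics/end.png",cv2.resize(a,None,fx=1.8,fy=1.8,interpolation=cv2.INTER_CUBIC))
```

```text
(no output)
```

View pics/end.png

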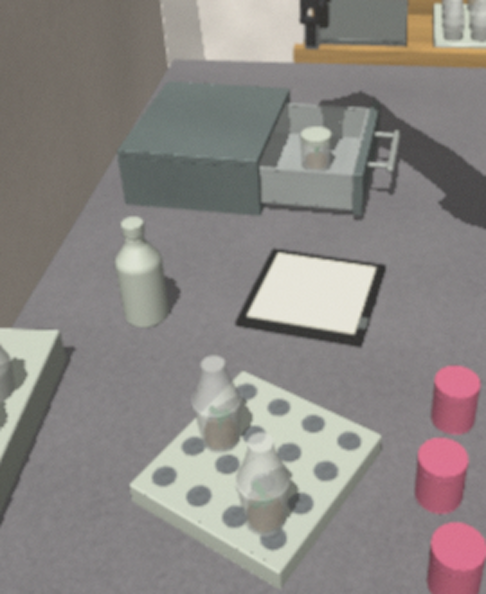

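The tub stands upright in the open drawer at crop (316,150). The tall tubs, at (220,410) and (263,490), and the bottle at (140,275) are undisturbed.

```bash
python3 -c "
from rig import hand_in
print(hand_in())"
```

```text
the job is handed in; nothing more can be done
None
```

I pulled the drawer out about 144 mm, held the tub still above the light pad at about 43° for just over 2 s, levelled it, set it down upright in the drawer and handed the job in at about 31 s; the last picture shows the other tubs and bottle standing, but the hand-in gave back no verdict.

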